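# Park the yellow multimeter in the empty charging bay

## Task

Put the yellow multimeter away on charge: slide it, display end first and face up, under the clear roof of the empty blue charging bay until it is fully home against the stop at the back, sitting straight and flat on the bench, and let go of it. Leave the grey multimeter parked in the other bay as it is.

Things in the scene. Friction and masses are not known exactly. Their poses are not given: they have to be found in the camera images.
- yellow_meter: Yellow multimeter lying face up: a solid block 140 mm long, 62 mm wide (grasped across this), 36 mm tall, about 0.3 kg. Origin: on its underside at the middle of the display end (the end with the pale display). +x points out of that end, so the body runs 140 mm from the origin along -x; z up. A black meter of the same shape lies loose on the bench too: not wanted.
- free_bay: Empty bay, fixed: blue tunnel, clear roof, no floor (meters slide in on the bench). Inside 86 mm wide, 60 high, 75 deep; walls and roof 4 mm. Origin: on the bench, middle of the back stop's inner face; +x points into the bay, away from the robot; open mouth at x = -75 mm. A meter fully home has its display end at the origin, x axes alike, and its last 65 mm out of the mouth, where it can be held.
- grey_meter: Grey multimeter, same shape, size and axes as the yellow one, loose, parked in the other, identical bay. It stays where it is.

How it is judged (in metres and radians):
At the end, for the whole second after the job is handed in: The yellow meter lies at rest, face up and flat on the bench (within 6 degrees), inside the empty bay with its display end within 15 mm of the back stop, within 15 mm of the bay's middle, and its length within 11 degrees of the bay's direction (x of yellow_meter in the frame of free_bay between -0.015 and 0.006 m and y of yellow_meter in the frame of free_bay between -0.015 and 0.015 m and z of yellow_meter in the frame of free_bay below 0.006 m and angle between the x axis of yellow_meter and the x axis of free_bay, either way round below 0.2 rad and angle between yellow_meter's own z axis and vertical below 0.1 rad and linear speed of yellow_meter below 0.02 m/s); the robot touches nothing.
It fails at once if the parked grey meter is moved by more than 15 mm (distance of grey_meter from where it was at the start of the episode above 0.015 m).
It also fails if it takes over 42 s, if anything falls off the work surface, if the arm or the gripper's body presses on something with over 40 N, if the wrist force passes 120 N, or if a joint passes its speed limit or range.

## Robot

A 6-joint arm with a two-finger parallel gripper is mounted at the origin on the work surface. World frame = base frame: x ahead of the robot, y to its left, z up, the work surface at z = 0. Lengths are in m, angles in degrees, forces in N, time in s.
With the tool pointing down it reaches from about 0.325 to 0.85 m from the base axis. Payload 4.4 kg.
Tool frame: the origin (TCP) lies at the very end of the fingers, on their centre line; the grasp point (between the pads) lies r.pinch_z behind it (r.pinch_z is the distance from the TCP to the grasp point, in m); z points along the fingers, y is the line along which they close (so a half turn about z gives the same grasp; the last joint's range is limited). The gripper opens to 94 mm and grips with 3 to 60 N. Pads are 16 mm wide; open, the fingers measure 119 mm over their backs; the gripper's body (75 mm by 177 mm) begins 78 mm behind the grasp point.
Start: joints at [54.861, 11.837, 88.321, -0, 79.842, -8.623], TCP at [0.257, 0.515, 0.205] pointing down, gripper open.
Joint ranges: [-156.59, 156.59], [-49.26, 127.26], [12.9, 141.05], [-63.56, 243.56], [4.71, 150.69], [-161.64, 161.64]. Speed limits (degrees/s): [159.86, 159.86, 180, 180, 180, 180].

## Interface

Orientations are given as a 3x3 rotation matrix whose columns are the frame's x, y, z axes.
In Python, from workcell import r, imaging, workorder, sensors gives the robot as it stands (r), with the cameras (imaging), the job (workorder) and the readings (sensors).
- The arm moves only by the tool drive_effector, called by a JSON object that holds its "method" and its "body", one argument or row to a line. Schema: {"type":"object","properties":{"offsets":{"type":"array","items":{"type":"array","items":{"type":"array","items":{"type":"number"},"minItems":7,"maxItems":7},"minItems":1,"maxItems":20},"minItems":1,"maxItems":1},"grip_n":{"type":"number"},"only":{"type":"string"},"quiet":{"type":"boolean"},"lines":{"type":"string"}},"required":["offsets"],"additionalProperties":false}. offsets is a list that holds a single list of rows (three levels of brackets), with 1 to 20 rows, each of 7 numbers: the finger opening in m, then dx, dy, dz in shares of 75 cm (1.0 is 75 cm), then a rotation vector rx, ry, rz in a scale on which 1.0 is 2 pi rad; each row shifts and turns the commanded pose from where the row before left it, along the tool's axes as they then stand; what a row does not reach is not made up. A row lasts 1/12 s, in which the tool goes at most 0.0417 m and 7.16 degrees, less where a joint would pass 70% of its speed; a pose out of reach is approached as far as the arm can. The fingers move at their own pace and stop on an object; grip_n is the grip in N (left out, the last holds). Time passes only in rows, so rows that do not move let the fingers close. The tool returns the time, the measured TCP pose, the force, the opening and the grip force at its end. only (a regular expression) keeps the lines of the reply that match it, lines (a string "A,B") keeps lines A to B, and quiet returns only ok. No shift or turn number may pass 1 either way. Input that does not fit is refused with a message, and nothing moves.
- sensors.state(): the state, without advancing time (a new reading comes with each control period).
- imaging.capture(name): name is "scene" or "top" or "wrist"; returns a dict with "image" (420x560x3 uint8, red, green, blue), "camera_matrix" (3x3 intrinsics, pixels), "rvec" (rotation vector, rad) and "tvec" (3), from world to camera coordinates, as OpenCV has them. Camera axes: x right, y down, z forward; pixel columns grow to the right and rows downward; lengths in m; the calibration is good to about 2 mm. The wrist camera is an equidistant fisheye: a pixel r from the principal point sees the ray r / f radians off the axis. A picture is of the moment at which its call begins. There is no depth.
- workorder.close_job(): hands the job in; it is judged then, once.
The state is a dict: "time": time; "q": joint angles; "qd": joint speeds; "effort": joint torques, N m; "tcp_pos": TCP position; "eef_rot": TCP orientation; "force": force on the tool from outside, world axes, zero at the start; "wrist_torque": the same for the moment, N m; "finger_gap": finger opening in m; "gripper_force": force on a finger pad.
Only numpy, scipy, OpenCV 4.12 (cv2) and the standard library are available. Lean on these libraries where they do the work, as an engineer would, in place of code of your own. Each camera call takes 0.05 s, during which the arm holds its last target. There are 200 camera calls.

## Working session

There is one attempt and no reset: what is moved stays moved. The work goes in short steps, Python scripts to look and compute and a tool call to move; the robot and the scene stay as the last step left them, time stands still between calls to the robot, and variables do not carry over. Pictures are saved under pics/ and viewed, at most 10 in all, crops included, and the job is handed in when it is done.

```bash
ls; mkdir -p pics; python3 - <<'E'
from workcell import r, imaging, workorder, sensors
import cv2,numpy as np
s=sensors.state();print(s['time'],s['tcp_pos'],np.round(s['eef_rot'],3).tolist(),r.pinch_z)
for n in("scene","top"):
    c=imaging.capture(n);cv2.imwrite(f"pics/{n}0.png",c["image"][:,:,::-1]);print(n,c["camera_matrix"].tolist(),c["rvec"],c["tvec"])
E
```

```text
pics
workcell.py
0.0 [0.2562523  0.51384676 0.20429483] [[-0.895, 0.446, -0.001], [0.446, 0.895, -0.002], [0.0, -0.002, -1.0]] 0.0188
scene [[456.36800543641334, 0.0, 272.7912621969812], [0.0, 456.36800543641334, 212.83482232362394], [0.0, 0.0, 1.0]] [ 1.54245224  2.10675236 -0.7609864 ] [ 0.16629426 -0.38573155  1.57807516]
top [[436.1981926189921, 0.0, 277.31554003928295], [0.0, 436.1981926189921, 209.4680815927953], [0.0, 0.0, 1.0]] [ 2.13808026 -2.14658104  0.20318756] [-0.01036749  0.60895063  1.02755213]
```

View pics/top0.png

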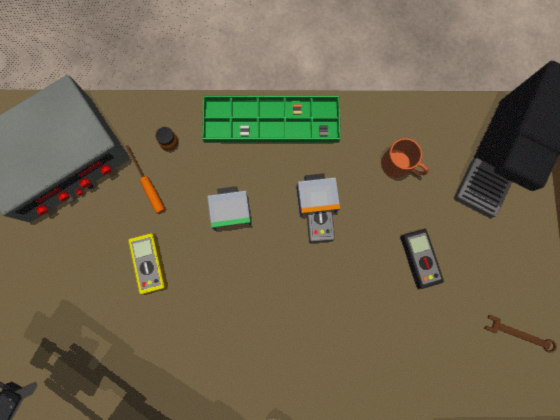

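View pics/scene0.png

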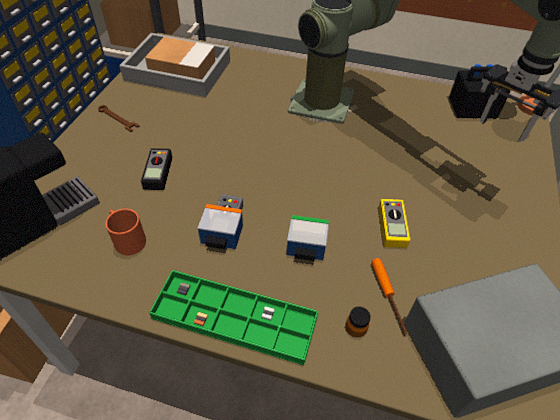

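The top view shows the yellow meter at about (147,264) with its display end up. The empty bay (green mouth edge) is at (229,209), and the grey meter is in the orange-edged bay at (320,205). I'll enlarge this area.

```bash
python3 - <<'E'
import cv2
im=cv2.imread("pics/top0.png")[180:300,120:260]
cv2.imwrite("pics/topc.png",cv2.resize(im,None,fx=5,fy=5,interpolation=cv2.INTER_CUBIC))
im=cv2.imread("pics/scene0.png")[190:270,270:420]
cv2.imwrite("pics/scenec.png",cv2.resize(im,None,fx=5,fy=5,interpolation=cv2.INTER_CUBIC))
E
```

```text
(no output)
```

View pics/topc.png

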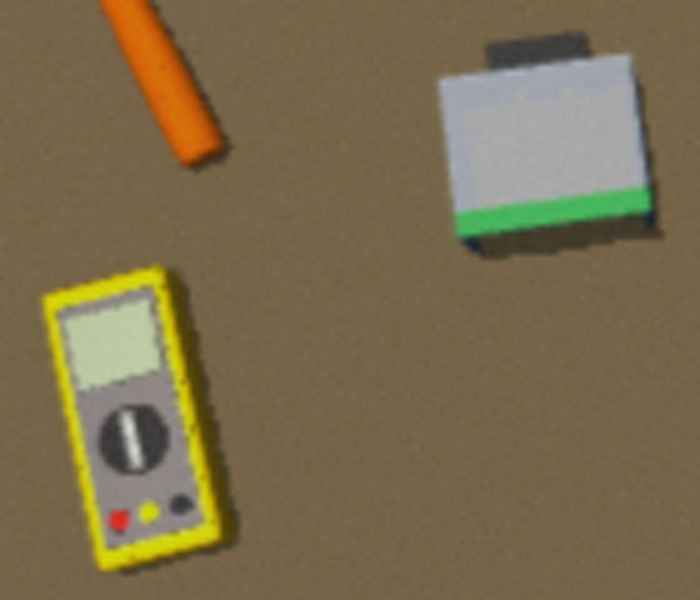

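View pics/scenec.png

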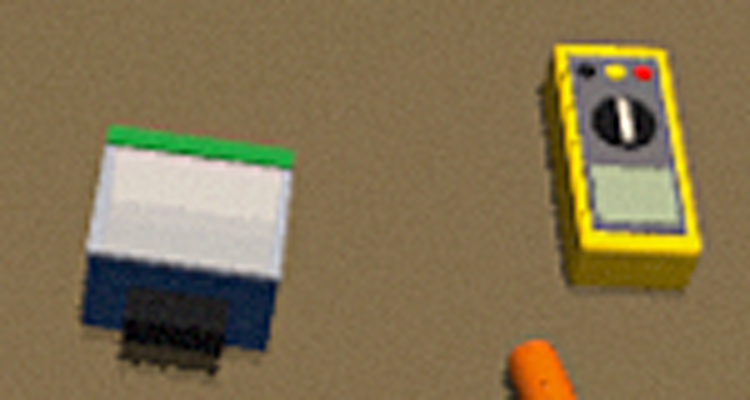

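The crops give the meter's top-face corners and the bay's roof corners, listed in the script below. I'll turn them into world positions.

```bash
cat > h.py <<'E'
import numpy as np,cv2
from workcell import r, imaging, workorder, sensors
def ray(c,uv,z):
    R=cv2.Rodrigues(np.array(c["rvec"]))[0];t=np.array(c["tvec"]).ravel();o=-R.T@t
    p=cv2.undistortPoints(np.array(uv,float).reshape(-1,1,2),c["camera_matrix"],None).reshape(-1,2)
    d=np.c_[p,np.ones(len(p))]@R
    return o+d*((z-o[2])/d[:,2])[:,None]
def rep(n,P,w,l):
    # P: back/display left, right, front right, left
    a=(P[0]+P[1]-P[2]-P[3])/2; b=(P[0]+P[3]-P[1]-P[2])/2
    print(n,np.round(P[:,:2],4).tolist(),"mid",P.mean(0).round(4),"len",np.linalg.norm(a).round(4),"wid",np.linalg.norm(b).round(4),
     "yaw",np.degrees(np.arctan2(a[1],a[0])).round(2),"yaw_w",np.degrees(np.arctan2(-b[0],b[1])).round(2))
E
python3 - <<'E'
from h import *
T=imaging.capture("top");S=imaging.capture("scene")
ct=lambda p:(np.array(p)+.5)/5-.5+[120,180]
cs=lambda p:(np.array(p)+.5)/5-.5+[270,190]
rep("meterT",ray(T,ct([[43,297],[163,266],[221,542],[103,571]]),.036),0,0)
rep("meterS",ray(S,cs([[700,248],[582,246],[555,46],[667,49]]),.036),0,0)
rep("bayT",ray(T,ct([[440,79],[631,55],[651,210],[459,236]]),.064),0,0)
rep("bayS",ray(S,cs([[278,280],[88,250],[108,127],[294,150]]),.064),0,0)
print(ray(S,cs([[265,350],[82,325]]),0))
E
```

```text
meterT [[0.5386, 0.355], [0.5537, 0.2968], [0.4191, 0.2631], [0.4057, 0.3194]] mid [0.4793 0.3086 0.036 ] len 0.1382 wid 0.059 yaw 14.52 yaw_w 14.05
meterS [[0.5403, 0.3548], [0.5574, 0.2977], [0.4256, 0.2642], [0.4089, 0.3226]] mid [0.4831 0.3098 0.036 ] len 0.1357 wid 0.0601 yaw 14.02 yaw_w 16.3
bayT [[0.6422, 0.1582], [0.6541, 0.0648], [0.577, 0.0545], [0.5646, 0.1474]] mid [0.6095 0.1062 0.064 ] len 0.078 wid 0.0939 yaw 7.74 yaw_w 7.45
bayS [[0.6462, 0.1583], [0.6569, 0.0661], [0.5787, 0.0541], [0.5644, 0.1476]] mid [0.6116 0.1065 0.064 ] len 0.0808 wid 0.0937 yaw 8.07 yaw_w 7.71
[[0.64304442 0.15749615 0.        ]
 [0.65660167 0.06534687 0.        ]]
```

Both cameras agree:
- **Meter:** centre about (0.481, 0.309), yaw about 14.5°.
- **Bay:** yaw about 7.7°, origin about (0.6455, 0.111).

I'll move above the grasp spot, 25 mm behind the meter's middle.

The rows are not in the units I measure in: shifts go in shares of 75 cm and turns go in shares of 2 pi rad. I convert before sending: -0.0342 m / 0.75 = -0.0456, -0.0124 m / 0.75 = -0.0165, -6.8 degrees / 360 = -0.0189.

{"method": "drive_effector", "body": {
  "offsets": [
    [[0.094,-0.0456,-0.0165,0,0,0,0],[0.094,-0.0456,-0.0165,0,0,0,0],[0.094,-0.0456,-0.0165,0,0,0,0],[0.094,-0.0456,-0.0165,0,0,0,0],[0.094,-0.0456,-0.0165,0,0,0,0],[0.094,-0.0456,-0.0165,0,0,0,0],[0.094,-0.0456,-0.0165,0,0,0,0],[0.094,-0.0456,-0.0165,0,0,0,0],[0.094,0,0,0,0,0,-0.0189],[0.094,0,0,0,0,0,-0.0189],[0.094,0,0,0,0,0,-0.0189],[0.094,0,0,0,0,0,-0.0189],[0.094,0,0,0,0,0,-0.0189],[0.094,0,0,0,0,0,-0.0189],[0.094,0,0,0,0,0,0],[0.094,0,0,0,0,0,0]]
  ],
  "grip_n": 40
}}

```text
time: 1.53
tcp_pos: [0.4571, 0.3035, 0.2052]
eef_rot: [[-0.97, -0.244, -0.0], [-0.244, 0.97, -0.0], [0.0, -0.0, -1.0]]
force: [0.5, -0.5, 0.3]
finger_gap: 0.094
gripper_force: 0.0
```

```bash
cat > goal.py <<'E'
import sys
from h import *
# world goal x y z yaw(of forward=-tool x) -> tool-axis deltas
s=sensors.state();R=np.array(s["eef_rot"]);p=np.array(s["tcp_pos"])
f=-R[:,0];yaw=np.degrees(np.arctan2(f[1],f[0]))
g=np.array([float(v) for v in sys.argv[1:4]])
print("t",s["time"],"pos",p.round(4),"yaw",yaw.round(2),"tool d",(R.T@(g-p)).round(4),"rz",round(yaw-float(sys.argv[4]),2),"tilt x,y",(R[:2,2]*57.3).round(2))
E
python3 goal.py .4568 .303 .006 14.5; python3 - <<'E'
from h import *
c=imaging.capture("wrist");cv2.imwrite("pics/w1.png",c["image"][:,:,::-1]);print(c["camera_matrix"],c["rvec"],c["tvec"])
E
```

```text
t 1.5333 pos [0.4571 0.3035 0.2052] yaw 14.11 tool d [ 0.0003 -0.0004  0.1992] rz -0.39 tilt x,y [-0.03 -0.01]
[[325.1922621    0.         279.2505012 ]
 [  0.         325.1922621  215.56252671]
 [  0.           0.           1.        ]] [-1.81649976 -2.3307183  -0.32225489] [-0.18299729 -0.5254836   0.25104394]
```

View pics/w1.png

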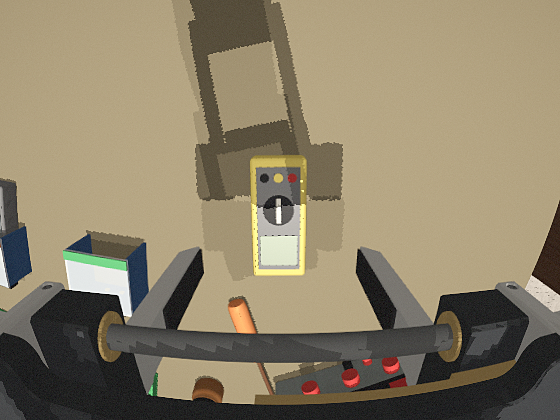

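The wrist view shows the meter straight between the fingers (meter edges at columns 251–306, finger centre at about 280). I'll go down and grip.

Converted, 0.036 m / 0.75 = 0.048, 0.03 m / 0.75 = 0.04, -0.4 degrees / 360 = -0.0011.

{"method": "drive_effector", "body": {
  "offsets": [
    [[0.094,0,0,0.048,0,0,-0.0011],[0.094,0,0,0.048,0,0,0],[0.094,0,0,0.048,0,0,0],[0.094,0,0,0.048,0,0,0],[0.094,0,0,0.04,0,0,0],[0.094,0,0,0.02,0,0,0],[0.094,0,0,0.0133,0,0,0],[0.094,0,0,0,0,0,0],[0.05,0,0,0,0,0,0],[0.05,0,0,0,0,0,0],[0.05,0,0,0,0,0,0],[0.05,0,0,0,0,0,0],[0.05,0,0,0,0,0,0],[0.05,0,0,0,0,0,0]]
  ],
  "grip_n": 40
}}

```text
time: 2.75
tcp_pos: [0.4582, 0.3034, 0.0076]
eef_rot: [[-0.967, -0.254, 0.002], [-0.254, 0.967, -0.0], [-0.002, -0.001, -1.0]]
force: [-0.8, -1.9, 5.0]
finger_gap: 0.0617
gripper_force: 40.0
```

```bash
# staging: display end 25 mm short of mouth, grasp 95 mm behind display
python3 - <<'E'
import numpy as np
f=np.array([np.cos(np.radians(7.7)),np.sin(np.radians(7.7))]);o=np.array([.6455,.111])
for k in(.075+.03+.095,.095):print((o-k*f).round(4))
E
python3 goal.py .4473 .0842 .009 7.7
```

```text
[0.4473 0.0842]
[0.5514 0.0983]
t 2.75 pos [0.4582 0.3034 0.0076] yaw 14.69 tool d [ 0.0662 -0.2093 -0.0013] rz 6.99 tilt x,y [ 0.12 -0.02]
```

Gripped at 61.7 mm. Next: lift slightly, turn, and move in front of the mouth.

Converted, -0.025 m / 0.75 = -0.0333, -0.02 m / 0.75 = -0.0267, 3.5 degrees / 360 = 0.0097.

{"method": "drive_effector", "body": {
  "offsets": [
    [[0.05,0,0,-0.0067,0,0,0],[0.05,0,0,0,0,0,0.0097],[0.05,0,0,0,0,0,0.0097],[0.05,0.0133,-0.0133,0,0,0,0],[0.05,0.0133,-0.0267,0,0,0,0],[0.05,0.0133,-0.0333,0,0,0,0],[0.05,0.0133,-0.0333,0,0,0,0],[0.05,0,-0.0333,0,0,0,0],[0.05,0,-0.0333,0,0,0,0],[0.05,0,-0.0333,0,0,0,0],[0.05,0,-0.0333,0,0,0,0],[0.05,0,-0.0267,0,0,0,0],[0.05,0,-0.0213,0,0,0,0],[0.05,0,0,0,0,0,0],[0.05,0,0,0,0,0,0]]
  ]
}}

```text
time: 4.0
tcp_pos: [0.4459, 0.0839, 0.0112]
eef_rot: [[-0.991, -0.131, -0.001], [-0.131, 0.991, 0.001], [0.001, 0.001, -1.0]]
force: [-0.2, -0.6, -3.7]
finger_gap: 0.0618
gripper_force: 40.0
```

```bash
python3 goal.py .4473 .0842 .009 7.7
python3 - <<'E'
from h import *
for n,(a,b,c,d),k in(("top",(160,280,170,290),5),("scene",(170,270,270,400),5)):
    im=imaging.capture(n)["image"][a:b,c:d,::-1];cv2.imwrite(f"pics/{n}2.png",cv2.resize(im,None,fx=k,fy=k,interpolation=cv2.INTER_CUBIC))
E
```

```text
t 4.0 pos [0.4459 0.0839 0.0112] yaw 7.55 tool d [-0.0014  0.0001  0.0022] rz -0.15 tilt x,y [-0.07  0.04]
```

View pics/top2.png

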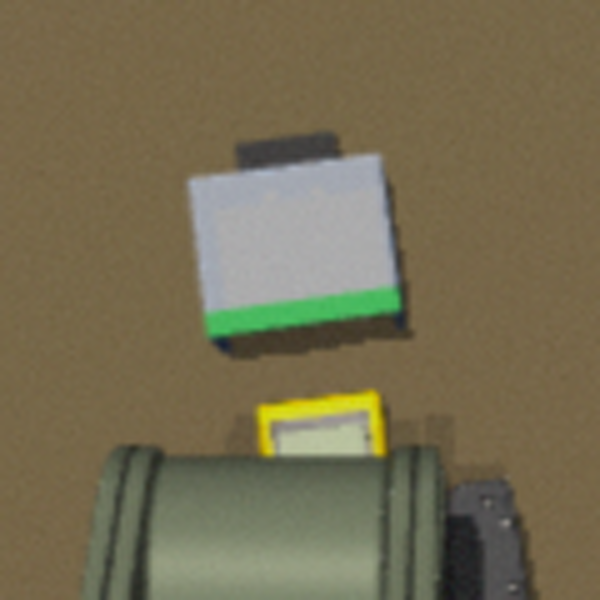

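View pics/scene2.png

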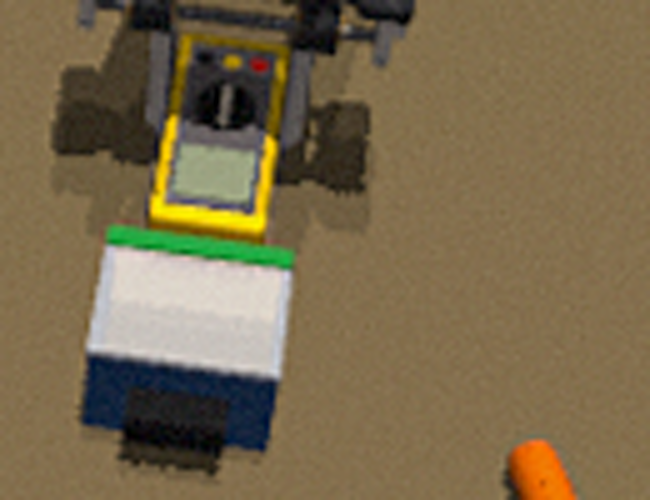

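The top view shows the display corners at (258,406) and (379,391), below the green edge. I'll check the offset in the bay frame.

```bash
python3 - <<'E'
from h import *
T=imaging.capture("top");S=imaging.capture("scene")
ct=lambda p:(np.array(p)+.5)/5-.5+[170,160]
cs=lambda p:(np.array(p)+.5)/5-.5+[270,170]
f=np.array([np.cos(np.radians(7.7)),np.sin(np.radians(7.7))]);l=np.array([-f[1],f[0]]);o=np.array([.6455,.111])
for n,P in(("T",ray(T,ct([[258,406],[379,391]]),.0395)),("S",ray(S,cs([[267,226],[151,216]]),.0395)),
 ("bayT",ray(T,ct([[207,337],[401,311]]),.064)),("bayS",ray(S,cs([[293,251],[108,227]]),.064))):
    d=P[:,:2]-o;print(n,"fwd",(d@f).round(4),"left",(d@l).round(4))
E
python3 goal.py .5514 .0983 .0085 7.7
```

```text
T fwd [-0.1096 -0.1104] left [ 0.0298 -0.0302]
S fwd [-0.1099 -0.1058] left [ 0.0326 -0.0281]
bayT fwd [-0.0757 -0.0759] left [ 0.0479 -0.0467]
bayS fwd [-0.0747 -0.0738] left [ 0.0467 -0.0475]
t 4.2 pos [0.446  0.0851 0.0113] yaw 7.75 tool d [-0.1062 -0.0011  0.0027] rz 0.05 tilt x,y [-0.04  0.02]
```

It is centred and straight, with about 109 mm to go. I'll slide in 100 mm, lower it, then creep to the stop.

Converted, -0.015 m / 0.75 = -0.02, -0.01 m / 0.75 = -0.0133.

{"method": "drive_effector", "body": {
  "offsets": [
    [[0.05,-0.0133,0,0,0,0,0],[0.05,-0.02,0,0,0,0,0],[0.05,-0.02,0,0,0,0,0],[0.05,-0.02,0,0,0,0,0],[0.05,-0.02,0,0,0,0,0],[0.05,-0.02,0,0,0,0,0],[0.05,-0.0133,0,0,0,0,0],[0.05,-0.0067,0,0.0013,0,0,0],[0.05,0,0,0.0013,0,0,0],[0.05,0,0,0.0013,0,0,0],[0.05,0,0,0,0,0,0]]
  ]
}}

```text
time: 5.12
tcp_pos: [0.545, 0.0979, 0.0081]
eef_rot: [[-0.991, -0.134, -0.001], [-0.134, 0.991, 0.0], [0.001, 0.0, -1.0]]
force: [-0.2, -0.1, -2.7]
finger_gap: 0.0617
gripper_force: 40.0
```

```bash
python3 goal.py .5514 .0983 .0076 7.7
```

```text
t 5.1167 pos [0.545  0.0979 0.0081] yaw 7.71 tool d [-0.0064 -0.0005  0.0004] rz 0.01 tilt x,y [-0.04  0.01]
```

{"method": "drive_effector", "body": {
  "offsets": [
    [[0.05,-0.0027,0,0,0,0,0],[0.05,-0.0027,0,0,0,0,0],[0.05,-0.0027,0,0,0,0,0],[0.05,0,0,0,0,0,0],[0.05,0,0,0,0,0,0]]
  ]
}}

```text
time: 5.53
tcp_pos: [0.5516, 0.0983, 0.0085]
eef_rot: [[-0.991, -0.134, 0.0], [-0.134, 0.991, -0.0], [-0.0, -0.0, -1.0]]
force: [0.1, -0.1, -2.3]
finger_gap: 0.0618
gripper_force: 40.0
```

Force reads −2.3 in z, so it is still just off the bench. I'll keep creeping forward in 2 mm steps until contact.

Converted, -0.002 m / 0.75 = -0.0027, -0.001 m / 0.75 = -0.0013.

{"method": "drive_effector", "body": {
  "offsets": [
    [[0.05,-0.0027,0,0.0007,0,0,0],[0.05,-0.0013,0,0.0007,0,0,0],[0.05,0,0,0,0,0,0],[0.05,0,0,0,0,0,0]]
  ]
}}

```text
time: 5.87
tcp_pos: [0.5526, 0.0984, 0.0076]
eef_rot: [[-0.991, -0.134, -0.004], [-0.134, 0.991, -0.001], [0.005, -0.0, -1.0]]
force: [-6.9, -0.3, 4.6]
finger_gap: 0.0614
gripper_force: 40.0
```

{"method": "drive_effector", "body": {
  "offsets": [
    [[0.05,-0.0013,0,0,0,0,0],[0.05,-0.0013,0,0,0,0,0],[0.05,0,0,0,0,0,0],[0.05,0,0,0,0,0,0]]
  ]
}}

```text
time: 6.2
tcp_pos: [0.5526, 0.0984, 0.0076]
eef_rot: [[-0.991, -0.134, -0.009], [-0.134, 0.991, -0.001], [0.009, -0.0, -1.0]]
force: [-10.7, -1.6, 7.5]
finger_gap: 0.0617
gripper_force: 40.0
```

Contact with the stop: x has stopped and the force has risen to −10.7 N. I'll ease off 1 mm, release and go straight up.

Converted, 0.002 m / 0.75 = 0.0027.

{"method": "drive_effector", "body": {
  "offsets": [
    [[0.05,0.0027,0,0,0,0,0],[0.05,0,0,0,0,0,0],[0.09,0,0,0,0,0,0],[0.09,0,0,0,0,0,0],[0.09,0,0,0,0,0,0],[0.09,0,0,0,0,0,0],[0.09,0,0,0,0,0,0]]
  ]
}}

```text
time: 6.78
tcp_pos: [0.5552, 0.0989, 0.0078]
eef_rot: [[-0.991, -0.134, 0.001], [-0.134, 0.991, 0.0], [-0.001, -0.0, -1.0]]
force: [-0.7, 0.4, 0.0]
finger_gap: 0.0891
gripper_force: 0.0
```

{"method": "drive_effector", "body": {
  "offsets": [
    [[0.09,0,0,-0.0133,0,0,0],[0.09,0,0,-0.0267,0,0,0],[0.09,0,0,-0.04,0,0,0],[0.09,0,0,-0.04,0,0,0],[0.09,0,0,-0.04,0,0,0],[0.09,0.04,0,-0.0267,0,0,0],[0.09,0.0467,0,0,0,0,0],[0.09,0.0467,0,0,0,0,0],[0.09,0,0,0,0,0,0],[0.09,0,0,0,0,0,0]]
  ]
}}

```text
time: 7.62
tcp_pos: [0.4536, 0.0854, 0.1477]
eef_rot: [[-0.991, -0.134, 0.0], [-0.134, 0.991, 0.0], [-0.0, 0.0, -1.0]]
force: [0.5, 0.3, 0.2]
finger_gap: 0.0898
gripper_force: 0.0
```

```bash
python3 - <<'E'
from h import *
for n,(a,b,c,d),k in(("top",(160,280,170,290),5),("scene",(140,270,200,330),4.5)):
    im=imaging.capture(n)["image"][a:b,c:d,::-1];im=cv2.resize(im,None,fx=k,fy=k,interpolation=cv2.INTER_CUBIC);globals()[n]=cv2.resize(im,(400,400))
cv2.imwrite("pics/end.png",np.hstack([top,scene]))
E
```

```text
(no output)
```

View pics/end.png

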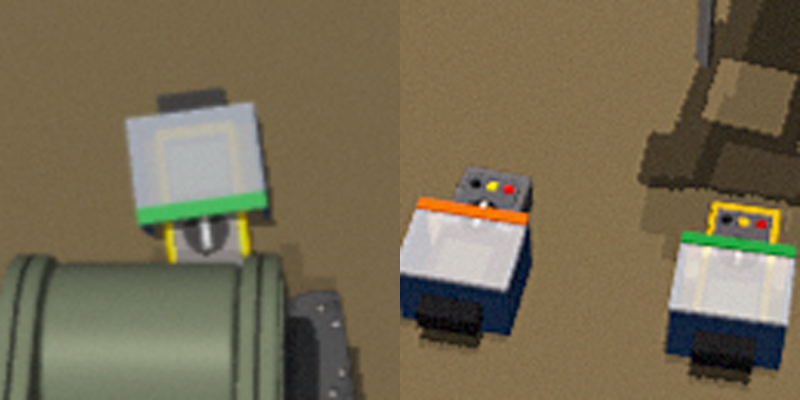

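The top half of the picture shows the yellow outline through the roof, with its display edge at about (160,130)–(237,124). The scene half shows the tail corners at about (711,203) and (780,209). I'll check both in numbers.

```bash
python3 - <<'E'
from h import *
T=imaging.capture("top");S=imaging.capture("scene")
k=400/120;ct=lambda p:(np.array(p)+.5)/k-.5+[170,160]
k2=400/130;cs=lambda p:(np.array(p)+.5-[400,0])/k2-.5+[200,140]
f=np.array([np.cos(np.radians(7.7)),np.sin(np.radians(7.7))]);l=np.array([-f[1],f[0]]);o=np.array([.6455,.111])
for n,P in(("display T",ray(T,ct([[160,130],[237,124]]),.036)),("tail S",ray(S,cs([[780,209],[711,203]]),.036))):
    d=P[:,:2]-o;print(n,"fwd",(d@f).round(4),"left",(d@l).round(4))
E
```

```text
display T fwd [-0.0025 -0.0058] left [ 0.0264 -0.0317]
tail S fwd [-0.138  -0.1342] left [ 0.0306 -0.0291]
```

```bash
python3 -c "
from workcell import r, imaging, workorder, sensors
print(workorder.close_job())"
```

```text
the job is handed in; nothing more can be done
None
```

The yellow meter is in the free bay, face up and straight against the back stop (camera checks within about 6 mm), released with the arm clear; I didn't go near the grey meter, and the job is handed in, though no verdict came back.

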